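Swap the power supply hemmed in on the control-panel rail

ROBOT

A 6-joint arm with a two-finger parallel gripper is mounted at the origin on the work surface. World frame = base frame: x ahead of the robot, y to its left, z up, the work surface at z = 0. Lengths are in mm, angles in rad, forces in N, time in s.
With the tool pointing down it reaches from about 275 to 750 mm from the base axis. Payload 10.2 kg.
Tool frame: the origin (TCP) lies at the centre of the arm's flange, where the gripper is bolted on; the fingertips stand 173 mm ahead of it and the grasp point (between the pads) lies 155 mm ahead of it; z points along the fingers, y is the line along which they close (so a half turn about z gives the same grasp; the last joint's range is limited). The gripper opens to 85 mm and grips with 20 to 120 N. Pads are 22 mm wide; open, the fingers measure 114 mm over their backs; the gripper's body (76 mm by 85 mm) begins 54 mm behind the grasp point. The pads swing forward as they close: fully open they stand 13 mm farther back than shut.
Start: joints at [-1.374, 0.313, 1.498, -0, 1.331, -0.223], TCP at [213.967, -479.427, 404.694] pointing down, gripper open.
Joint ranges: [-2.94, 2.94], [-0.97, 2.17], [0.19, 2.56], [-1.23, 4.37], [0.02, 3.11], [-2.88, 2.88]. Speed limits (rad/s): [2.39, 2.39, 3.01, 3.14, 3.14, 3.14].

INTERFACE

Orientations are given as a unit quaternion [w, x, y, z].
In Python, from rig import status, capture, camera_info, ticket gives the robot as it stands.
- The arm moves only by the shell command python3 -m crank 'ROWS' [FORCE]. ROWS is JSON, a list of rows, each a list of 7 numbers: the shift along the tool's x, y, z as a fraction of full scale, then the turn, a rotation vector about the tool's x, y, z as a fraction of full scale, then the closure, from 0 (fully open) to 1 (shut). A call has 1 to 12 rows; each row is the pose to reach, as a shift and turn from the pose commanded when the call began, along the tool's axes at that moment; what a row does not reach only later rows make up. Full scale, the value 1, is 0.1 m for a shift and 45 degrees for a turn. A row lasts 1/10 s, in which the tool goes at most 50 mm and 8.59 degrees, less where a joint would pass 70% of its speed; a pose out of reach is approached as far as the arm can. A call with a number of a shift or a turn outside -1 to 1 is refused whole. A call with a gripper value outside its range is refused whole. The fingers move at their own pace and stop on an object; FORCE is the grip in N (left out, the last holds). Time passes only in rows, so rows that repeat a pose let the fingers close. It gives the time, the measured TCP pose, the force, the opening and the grip force at its end, in the units of the state.
- status.sense(): the state, without advancing time (a new reading comes with each control period).
- capture(name): name is "side" or "top" or "wrist"; returns (picture, depth): 480x640x3 uint8, red, green, blue; 480x640 float32, mm along the optical axis (not along the pixel's ray), 0 where there is no reading.
- camera_info(name): a dict with "K" (3x3 intrinsics, pixels), "camera_from_world" (4x4, takes a point from world to camera coordinates). Camera axes: x right, y up, looking along -z (the intrinsics and any distortion apply to the point x, -y, -z); pixel columns grow to the right and rows downward; lengths in mm; the calibration is good to about 2 mm. A picture is of the moment at which its call begins: read the wrist's pose just before it. camera_info takes no time and is no camera call; for the wrist camera it gives the pose at the moment of the call.
- ticket.finish_job(): hands the job in; it is judged then, once.
The state is a dict: "time_s": time; "joints": joint angles; "dq": joint speeds; "tau": joint torques, N m; "eef_pos": TCP position; "ee_rot": TCP orientation; "force": force on the tool from outside, world axes, zero at the start; "wrist_torque": the same for the moment, N m; "grip_width": opening from 0.0 (shut) to 1.0 (fully open); "grip_force": force on a finger pad.
Only numpy, scipy, OpenCV 4.12 (cv2) and the standard library are available. Lean on these libraries where they do the work, as an engineer would, in place of code of your own. Each camera call takes 0.05 s, during which the arm holds its last target. There are 200 camera calls.

TASK

The power supply with the red sticker, between the two circuit breakers on the rail, has failed and there is no room for fingers beside it: first take both breakers off and stand them upright in the black tray, then take the failed supply off and stand it in the red bin. Set the new supply with the green sticker squarely on the rail, seated, in the middle place and the same way round as the old one, and then put each breaker back on the rail, seated, where and as it stood before. Set everything down rather than dropping it or tipping it over, and leave the cup, the meter and the screwdriver alone.

Things in the scene. Friction and masses are not known exactly. Their poses are not given: they have to be found in the camera images.
- breaker_white: white circuit breaker with blue lever, grey strip on its -x side, left or right of the failed supply; 36 mm wide (y), 90 mm long (x), 81 mm high, 0.22 kg: body to z 48, then nose 45 mm long (x, mid-length), 36 mm wide, z 48 to 70. Grip the nose along x. Rail recess under mid-length: 50 mm wide, 6 deep. Origin: underside, mid-width, 25 mm from mid-length: mid-length is at x = +25 mm.
- breaker_dark: dark grey circuit breaker with orange lever, yellow strip on its -x side, left or right of the failed supply; 36 mm wide (y), 90 mm long (x), 81 mm high, 0.22 kg: body to z 48, then nose 45 mm long (x, mid-length), 36 mm wide, z 48 to 70. Grip the nose along x. Rail recess under mid-length: 50 mm wide, 6 deep. Origin: underside, mid-width, 25 mm from mid-length: mid-length is at x = +25 mm.
- supply_old: failed power supply: beige housing with a red sticker on top, black vents on its -x side, straight block 36 mm wide (y), 90 mm long (x), 50 mm high, 0.2 kg; grip it across the 36 mm. Rail recess under mid-length: 50 mm wide, 6 deep. Origin: underside, mid-width, 25 mm from mid-length: mid-length is at x = +25 mm. In the middle place, 9 mm gaps beside it.
- supply_new: new power supply: light blue-grey housing with a green sticker on top, black vents on its -x side, straight block 36 mm wide (y), 90 mm long (x), 50 mm high, 0.2 kg; grip it across the 36 mm. Rail recess under mid-length: 50 mm wide, 6 deep. Origin: underside, mid-width, 25 mm from mid-length: mid-length is at x = +25 mm. It stands on the bench.
- panel: fixed mounting plate 220 (x) by 250 (y) mm; origin: centre of its underside. Rail 35 mm wide along y at x = 0, top at z = 18 mm. Places on it: y = +45, 0, -45 mm, device x along plate x, mid-length at x = 0; seated device's origin at x = -25, z = 12 mm (18: rides on the rail unseated). Ducts 43 mm high at x = +-93, 26 wide; end clamps 45 high at y = +-78; terminals 51 high, y -84 to -108.
- park_tray: fixed black open tray, 135 (x) by 140 (y) mm outside, walls 22 mm high and 4 mm thick, floor 4 mm above the bench. Origin: centre of its underside. Two breakers stand side by side in it at y = +32 and -32 mm, lengthwise along x.
- reject_bin: fixed red open bin, 135 (x) by 150 (y) mm outside, walls 30 mm high and 4 mm thick, floor 4 mm above the bench. Origin: centre of its underside.
- marker_cup: grey plastic cup with white marker tubes, 72 mm across, about 135 mm high over the tubes, loose bystander; origin at the centre of its underside.
- meter: orange hand-held multimeter lying face up, 85 by 175 mm (y), 48 mm high, loose bystander; origin at the centre of its underside.
- screwdriver: screwdriver with a yellow handle lying on the bench, loose bystander; lies along its x axis, handle to -x.

How it is judged:
By the outcome, as a careful person would: the job done as asked, in the order asked, and still so for the second after the job is handed in, with the robot touching nothing.
It also fails if it takes over 134 s, if anything falls off the work surface, if the arm or the gripper's body presses on something with over 40 N, if the wrist force passes 120 N, or if a joint passes its speed limit or range.

## Working session

There is one attempt and no reset: what is moved stays moved. The work goes in short steps, Python scripts to look and compute and a shell command to move; the robot and the scene stay as the last step left them, time stands still between calls to the robot, and variables do not carry over. Pictures are saved under pics/ and viewed, at most 14 in all, crops included, and the job is handed in when it is done.

```bash
mkdir -p pics; ls
python3 - <<'E'
from rig import status,capture,camera_info
import cv2,numpy as np
print(status.sense())
for n in ("top","side"):
    p,d=capture(n); cv2.imwrite(f"pics/{n}0.png",p[:,:,::-1]); np.save(f"{n}0.npy",d); np.save(f"{n}0p.npy",p)
    i=camera_info(n); print(n,{k:np.round(v,3).tolist() if not isinstance(v,str) else v for k,v in i.items()}, (d==0).mean())
E
```

```text
pics
{'time_s': 0.0, 'joints': array([-1.37438465e+00,  3.13432461e-01,  1.49845319e+00,  7.93649627e-06,
        1.33098934e+00, -2.23415111e-01]), 'dq': array([-0.00015978, -0.00095007, -0.00047015,  0.00050729,  0.00076571,
        0.000898  ]), 'tau': array([ 3.70919706e-04, -4.12268472e+01, -2.59742385e+01, -1.42543554e-04,
        4.12996887e-03,  1.37951935e-05]), 'eef_pos': array([ 213.96464193, -479.37249416,  404.13784242]), 'ee_rot': array([-6.41058655e-04,  9.78048961e-01,  2.08374226e-01,  1.25103582e-05]), 'force': array([-0.26215861, -0.54911801,  0.74658964]), 'wrist_torque': array([-0.0519333 ,  0.02052299, -0.02433838]), 'grip_force': 0.0, 'grip_width': 1.002777405990868}
top {'K': [[610.179, 0.0, 329.718], [0.0, 610.179, 249.996], [0.0, 0.0, 1.0]], 'camera_from_world': [[0.017, -1.0, 0.0, -4.741], [0.987, 0.017, 0.159, -594.2], [-0.159, -0.003, 0.987, -1237.258], [0.0, 0.0, 0.0, 1.0]]} 0.004176432291666666
side {'K': [[609.125, 0.0, 313.073], [0.0, 609.125, 230.727], [0.0, 0.0, 1.0]], 'camera_from_world': [[-0.934, -0.357, -0.013, 538.769], [0.274, -0.739, 0.615, -181.345], [-0.229, 0.571, 0.788, -1180.307], [0.0, 0.0, 0.0, 1.0]]} 0.0040071614583333335
```

View pics/top0.png

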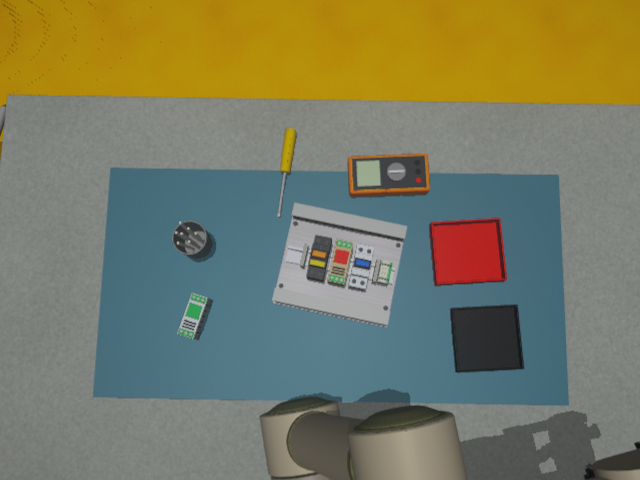

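View pics/side0.png

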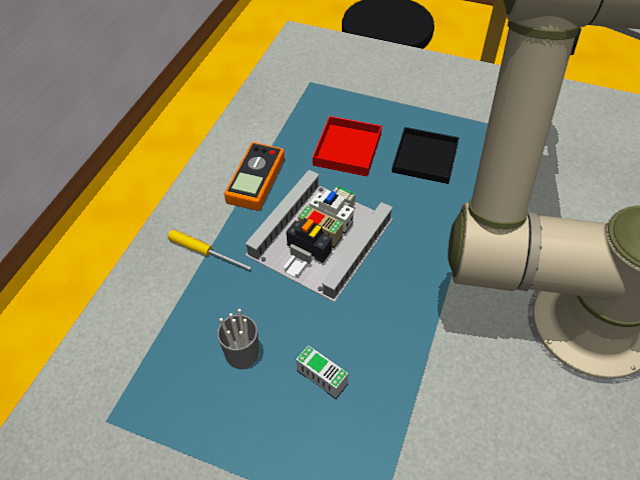

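The top view shows the panel at about (340,264), with the dark breaker on its left at (319,258), the old supply at (341,262) and the white breaker at (362,266). The new supply is at (194,316), the red bin at (468,252), the tray at (487,338), and the cup at (190,238). The side view agrees.

```bash
cat > h.py <<'E'
import numpy as np,cv2
from scipy.spatial.transform import Rotation as R
from rig import status,capture,camera_info
def rays(info,uv):
    K=np.array(info["K"]);T=np.array(info["camera_from_world"])
    uv=np.atleast_2d(uv).astype(float)
    p=np.c_[(uv[:,0]-K[0,2])/K[0,0],-(uv[:,1]-K[1,2])/K[1,1],-np.ones(len(uv))]
    return -T[:3,:3].T@T[:3,3], p@T[:3,:3]
def plane(info,uv,z):
    o,d=rays(info,uv); s=(z-o[2])/d[:,2]
    return o+d*s[:,None]
def cloud(info,dep):
    v,u=np.mgrid[0:480,0:640]; o,d=rays(info,np.c_[u.ravel(),v.ravel()])
    return (o+d*dep.ravel()[:,None]).reshape(480,640,3)
def rot(): 
    q=status.sense()["ee_rot"]; return R.from_quat([q[1],q[2],q[3],q[0]])
def tooldown(yaw): # tool x at angle yaw in world, z down
    c,s=np.cos(yaw),np.sin(yaw); return R.from_matrix(np.array([[c,s,0],[s,-c,0],[0,0,-1]]))
def go(grasp,yaw,gp=155):
    """shift (units of .1 m, tool axes) and turn (units of 45deg) to put grasp point at grasp, tool x at yaw"""
    s=status.sense(); r=rot(); t=np.array(grasp,float)+[0,0,gp]
    sh=r.inv().apply(t-s["eef_pos"])/100
    tu=(r.inv()*tooldown(yaw)).as_rotvec()/(np.pi/4)
    x=r.apply([1,0,0]); print("now",np.round(s["eef_pos"],1),"yaw",round(np.degrees(np.arctan2(x[1],x[0])),2),"shift",np.round(sh,3),"turn",np.round(tu,3),"t",round(s["time_s"],2))
def rect(mask):
    c,_=cv2.findContours(mask.astype(np.uint8),cv2.RETR_EXTERNAL,cv2.CHAIN_APPROX_NONE)
    return max(c,key=cv2.contourArea)[:,0,:]
E
python3 - <<'E'
from h import *
p=np.load("top0p.npy");d=np.load("top0.npy");i=camera_info("top")
C=cloud(i,d); hsv=cv2.cvtColor(p,cv2.COLOR_RGB2HSV).astype(int)
H,S,V=hsv[...,0],hsv[...,1],hsv[...,2]
u=np.arange(640)[None]+0*H; v=np.arange(480)[:,None]+0*H
def show(n,m):
    P=C[m&(d>0)]; q=P[:,:2].astype(np.float32)
    cn=rect(m); r=cv2.minAreaRect(cn.astype(np.float32)); z=np.median(P[:,2])
    w=plane(i,cn,z)[:,:2].astype(np.float32); rr=cv2.minAreaRect(w)
    print(n,"px",np.round(r[0],1),"z",np.round(np.percentile(P[:,2],[5,50,95]),1),"rect",np.round(rr[0],1),np.round(rr[1],1),round(rr[2],1))
box=lambda a,b,c,e:(u>a)&(u<b)&(v>c)&(v<e)
show("bin",box(420,515,210,295)&(S>150)&((H<8)|(H>172)))
show("tray",box(440,535,295,380)&(V<70))
show("panel",box(260,420,195,335)&(S<25)&(V>110))
show("old red",box(330,352,240,275)&(S>150)&((H<8)|(H>172)))
show("green",box(175,215,290,345)&(S>120)&(H>45)&(H<75))
m=box(170,215,285,345)&(C[...,2]>35); show("new",m)
show("cup",box(160,220,210,270)&(C[...,2]>60))
show("breakers",box(295,390,220,300)&(C[...,2]>75))
show("meter",box(335,440,140,205)&(C[...,2]>30))
E
```

```text
bin px [468.5 251. ] z [ 0.5  5.5 30.5] rect [ 604.4 -295.4] [137.8 152.3] 4.7
tray px [486.7 338.1] z [ 0.5  5.2 22.7] rect [ 417.5 -330.9] [135.2 144.9] 4.0
panel px [338.1 272.1] z [-0.   8.1 60.6] rect [553.3 -13.4] [251.8 191.2] 78.2
old red px [341.  256.5] z [59.6 62.9 67.1] rect [578.5 -18.2] [26.5 26. ] 79.5
green px [193.6 310.7] z [46.4 51.  55.5] rect [461.7 284.5] [26.  26.5] 72.8
new px [192.6 315.3] z [43.9 50.3 54.5] rect [452.4 286.3] [39.6 89.5] 72.9
cup px [190.  237.5] z [ 63.1  84.3 127.2] rect [610.1 292.7] [76.7 70.6] 64.6
breakers px [361.9 264.3] z [78.7 83.5 94.9] rect [560.1 -60.7] [38.3 45.6] 79.5
meter px [388.3 173.1] z [34.  40.1 46. ] rect [ 766.2 -118. ] [ 86.  174.2] 3.3
```

```bash
python3 -m crank '[[0.2,-0.15,0,0,0,-0.18,0],[0.4,-0.35,0,0,0,-0.37,0],[0.6,-0.5,0,0,0,-0.55,0],[0.86,-0.71,0,0,0,-0.74,0],[0.86,-0.71,0,0,0,-0.92,0],[0.86,-0.71,0,0,0,-1,0],[0.86,-0.71,0,0,0,-1,0]]'
python3 - <<'E'
from h import *
go([560,-15,250],np.radians(79))
print(camera_info("wrist"))
E
```

```text
time_s: 0.8
eef_pos: [263.6, -379.4, 404.5]
ee_rot: [-0.0, 0.824, 0.567, 0.0]
force: [-0.3, -0.2, -0.2]
grip_width: 0.997
grip_force: 0.0
now [ 263.6 -379.4  404.5] yaw 69.09 shift [ 4.461e+00  1.468e+00 -4.000e-03] turn [-0.   -0.   -0.22] t 0.8
{'K': array([[372.82603329,   0.        , 319.30415734],
       [  0.        , 372.82603329, 245.23166021],
       [  0.        ,   0.        ,   1.        ]]), 'camera_from_world': array([[ 9.34106908e-01, -3.56993393e-01, -2.73206806e-05,
        -3.82463734e+02],
       [ 3.38694577e-01,  8.86250509e-01, -3.15984206e-01,
         2.88015134e+02],
       [ 1.12828487e-01,  2.95153777e-01,  9.48764449e-01,
        -2.97487887e+02],
       [ 0.00000000e+00,  0.00000000e+00,  0.00000000e+00,
         1.00000000e+00]])}
```

```bash
python3 -m crank '[[0.3,0.1,0,0,0,-0.1,0],[0.6,0.2,0,0,0,-0.2,0],[0.9,0.3,0,0,0,-0.22,0]]' >/dev/null
python3 -m crank '[[0.3,0.16,0,0,0,0,0],[0.6,0.32,0,0,0,0,0],[0.825,0.442,0,0,0,0,0]]' >/dev/null
python3 -m crank '[[0.3,0.16,0,0,0,0,0],[0.6,0.32,0,0,0,0,0],[0.825,0.442,0,0,0,0,0]]' >/dev/null
python3 -m crank '[[0.3,0.16,0,0,0,0,0],[0.6,0.32,0,0,0,0,0],[0.825,0.442,0,0,0,0,0]]' >/dev/null
python3 -m crank '[[0.3,0.16,0,0,0,0,0],[0.6,0.32,0,0,0,0,0],[0.825,0.442,0,0,0,0,0],[0.825,0.442,0,0,0,0,0],[0.825,0.442,0,0,0,0,0],[0.825,0.442,0,0,0,0,0]]'
python3 - <<'E'
from h import *
go([560,-15,250],np.radians(79))
import pickle
i=camera_info("wrist"); p,d=capture("wrist"); pickle.dump((i,p,d),open("w1.pkl","wb")); cv2.imwrite("pics/w1.png",p[:,:,::-1])
E
```

```text
time_s: 2.6
eef_pos: [560.2, -16.9, 404.6]
ee_rot: [-0.0, 0.772, 0.635, -0.0]
force: [-0.3, -0.1, -0.4]
grip_width: 1.0
grip_force: 0.0
now [560.2 -16.9 404.6] yaw 78.85 shift [ 0.019 -0.006 -0.004] turn [-0.001  0.    -0.003] t 2.6
```

View pics/w1.png

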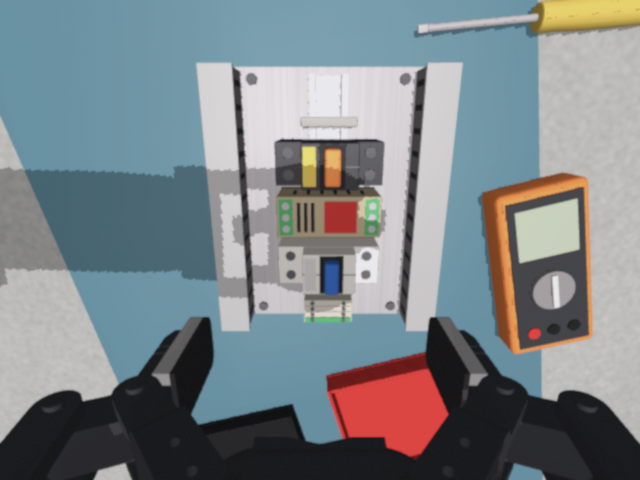

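The wrist view, with panel +x to the right and +y up, shows the dark breaker at (330,163), the old supply at (330,215) and the white breaker at (328,268), all with their strips or vents on the -x side. The panel's axes are in line with the image.

Run:
```python
from h import *
import pickle
i,p,d=pickle.load(open("w1.pkl","rb"));C=cloud(i,d);Z=C[...,2]
hsv=cv2.cvtColor(p,cv2.COLOR_RGB2HSV).astype(int);H,S,V=hsv[...,0],hsv[...,1],hsv[...,2]
u=np.arange(640)[None]+0*H; v=np.arange(480)[:,None]+0*H
box=lambda a,b,c,e:(u>a)&(u<b)&(v>c)&(v<e)
def show(n,m,z=None):
    P=C[m&(d>0)];zz=np.median(P[:,2]); z=zz if z is None else z
    w=plane(i,rect(m),z)[:,:2].astype(np.float32); rr=cv2.minAreaRect(w)
    print(n,m.sum(),"zmed",round(zz,1),"rect",np.round(rr[0],1),np.round(rr[1],1),round(rr[2],1))
for n,m,z in [("ductL",box(190,250,55,335)&(Z>38)&(Z<48),43),("ductR",box(400,470,55,335)&(Z>38)&(Z<48),43),
 ("red",box(310,365,195,240)&(S>140)&((H<8)|(H>172)),62),("orange",box(320,345,140,195)&(S>140)&(H>8)&(H<20),None),("yellow",box(295,320,140,195)&(S>140)&(H>20)&(H<35),None),
 ("blue",box(315,345,255,300)&(S>120)&(H>105)&(H<130),None),
 ("old top",box(270,390,185,245)&(Z>57)&(Z<67),62),("dark body",box(270,390,130,192)&(Z>55)&(V<100),None),("dark nose",box(270,390,130,192)&(Z>74)&(Z<88),82),("white nose",box(270,390,235,300)&(Z>74)&(Z<88),82),("plate",box(230,420,60,320)&(abs(Z-8)<30),None)]:
    try: show(n,m,z)
    except Exception as e: print(n,e,m.sum())
for n,c,r in [("darkcol",330,None),("darkcol",308,None)]:
    print(n,[(y,round(float(Z[y,c]),1)) for y in range(130,330,6)])
print("row163",[(x,round(float(Z[163,x]),1)) for x in range(268,392,5)])
print("row268",[(x,round(float(Z[268,x]),1)) for x in range(268,392,5)])
```

```text
ductL 8595 zmed 42.5 rect [478.5   1.8] [244.6  28.8] 78.9
ductR 8565 zmed 42.5 rect [659.8 -33.9] [244.5  29. ] 78.9
red 973 zmed 62.1 rect [579.1 -18.3] [26.5 26.6] 78.8
orange 484 zmed 92.1 rect [579.7  27.8] [28.6 12.7] 79.1
yellow 264 zmed 82.0 rect [560.8  24.3] [16.2  9.4] 78.6
blue 536 zmed 92.1 rect [562.4 -58.3] [29.4 13.2] 79.8
old top 4258 zmed 61.8 rect [569.3 -15.6] [35.3 89.6] 78.8
dark body 2005 zmed 79.6 rect [576.8  28.7] [36.6 81.7] 78.8
dark nose 2131 zmed 81.8 rect [578.  28.] [34.8 44.9] 78.8
white nose 1757 zmed 81.7 rect [560.7 -58.3] [38.3 45. ] 78.8
plate 28341 zmed 2.8 rect [569.6 -17.8] [262.6 175.5] 79.1
darkcol [(130, 5.5), (136, 4.5), (142, 71.1), (148, 82.4), (154, 92.3), (160, 91.8), (166, 92.5), (172, 92.2), (178, 92.7), (184, 92.9), (190, 30.4), (196, 60.3), (202, 61.6), (208, 62.5), (214, 63.2), (220, 62.6), (226, 63.8), (232, 62.3), (238, 34.2), (244, 52.3), (250, 68.9), (256, 81.4), (262, 87.6), (268, 92.6), (274, 91.3), (280, 93.0), (286, 92.2), (292, 92.9), (298, 45.9), (304, 52.2), (310, 52.2), (316, 52.7), (322, -0.9), (328, 0.9)]
darkcol [(1
[... 392 characters left out ...]
51.0), (316, 50.4), (322, 1.3), (328, 0.5)]
row163 [(268, 2.7), (273, 2.6), (278, 59.9), (283, 59.8), (288, 60.3), (293, 59.3), (298, 59.9), (303, 82.4), (308, 82.5), (313, 82.2), (318, 81.3), (323, 81.7), (328, 92.6), (333, 93.2), (338, 92.4), (343, 82.2), (348, 81.2), (353, 81.5), (358, 81.8), (363, 59.4), (368, 58.7), (373, 59.8), (378, 59.7), (383, 58.5), (388, 2.4)]
row268 [(268, 2.4), (273, 2.2), (278, 1.0), (283, 59.9), (288, 60.1), (293, 58.7), (298, 59.4), (303, 81.0), (308, 83.1), (313, 82.3), (318, 82.1), (323, 82.4), (328, 92.1), (333, 92.8), (338, 93.3), (343, 81.9), (348, 82.1), (353, 82.7), (358, 60.2), (363, 60.4), (368, 59.5), (373, 59.5), (378, 2.7), (383, 0.9), (388, 2.5)]
```

```bash
python3 -m crank '[[-0.2,0.04,0.3,0,0,0,0],[-0.42,0.087,0.6,0,0,0,0],[-0.42,0.087,0.9,0,0,0,0],[-0.42,0.087,1,0,0,0,0]]' >/dev/null
python3 -m crank '[[0,0,0.15,0,0,0,0],[0,0,0.3,0,0,0,0],[0,0,0.4,0,0,0,0.2],[0,0,0.4,0,0,0,0.2],[0,0,0.4,0,0,0,0.2],[0,0,0.4,0,0,0,0.2],[0,0,0.4,0,0,0,0.2]]'
python3 - <<'E'
from h import *
go([560.5,-60,84],np.radians(78.8))
import pickle
i=camera_info("wrist"); p,d=capture("wrist"); pickle.dump((i,p,d),open("w2.pkl","wb")); cv2.imwrite("pics/w2.png",p[:,:,::-1])
E
```

```text
time_s: 3.75
eef_pos: [561.1, -59.1, 265.4]
ee_rot: [0.0, 0.772, 0.636, 0.0]
force: [0.3, -0.6, 0.2]
grip_width: 0.801
grip_force: 0.0
now [561.1 -59.1 265.4] yaw 78.95 shift [-0.01  -0.005  0.264] turn [0.001 0.    0.003] t 3.75
```

View pics/w2.png

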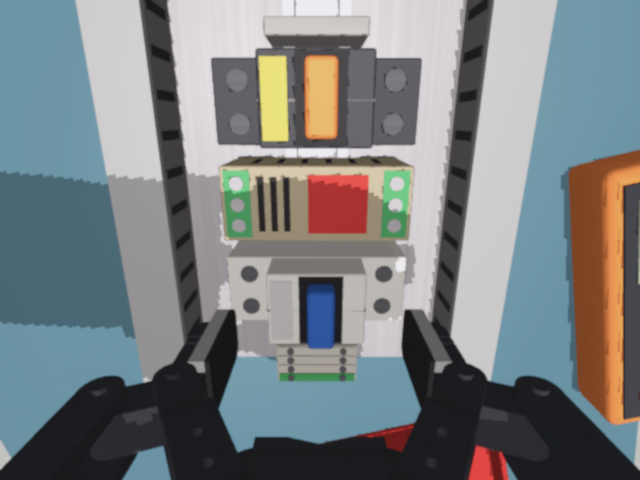

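The breaker nose (column 270–365) lies centred between the open fingers (238 and 403). I'll go down, grip, and check the lift.

```bash
python3 -m crank '[[-0.01,-0.005,0.13,0,0,0,0.2],[-0.01,-0.005,0.22,0,0,0,0.2],[-0.01,-0.005,0.262,0,0,0,0.2],[-0.01,-0.005,0.262,0,0,0,0.2],[-0.01,-0.005,0.262,0,0,0,0.2]]' 40
python3 -m crank '[[0,0,0,0,0,0,0.6],[0,0,0,0,0,0,0.7],[0,0,0,0,0,0,0.7],[0,0,0,0,0,0,0.7],[0,0,0,0,0,0,0.7],[0,0,0,0,0,0,0.7],[0,0,0,0,0,0,0.7],[0,0,0,0,0,0,0.7]]' 40
```

```text
time_s: 4.3
eef_pos: [560.4, -60.0, 238.5]
ee_rot: [-0.0, 0.772, 0.636, 0.0]
force: [0.0, 0.1, 0.1]
grip_width: 0.8
grip_force: 0.0
time_s: 5.1
eef_pos: [560.4, -60.0, 239.1]
ee_rot: [0.0, 0.772, 0.636, 0.0]
force: [-2.8, -0.7, 5.1]
grip_width: 0.516
grip_force: 41.4
```

```bash
python3 -m crank '[[0,0,-0.03,0,0,0,0.7],[0,0,-0.08,0,0,0,0.7],[0,0,-0.16,0,0,0,0.7],[0,0,-0.3,0,0,0,0.7],[0,0,-0.5,0,0,0,0.7],[0,0,-0.75,0,0,0,0.7],[0,0,-1,0,0,0,0.7],[0,0,-1,0,0,0,0.7],[0,0,-1,0,0,0,0.7]]'
python3 - <<'E'
from h import *
t=np.radians(4.0)
c=np.array([417.5,-330.9]); y=np.array([-np.sin(t),np.cos(t)])
print(c+32*y,c-32*y)
go([*(c-32*y),185],t+np.pi/2)
E
```

```text
time_s: 6.0
eef_pos: [560.1, -59.9, 338.1]
ee_rot: [-0.0, 0.772, 0.636, -0.0]
force: [-1.1, 0.7, -2.5]
grip_width: 0.514
grip_force: 41.3
[ 415.26779284 -298.97795039] [ 419.73220716 -362.82204961]
now [560.1 -59.9 338.1] yaw 78.96 shift [-3.242 -0.798 -0.019] turn [-0.    -0.    -0.334] t 6.0
```

```bash
python3 -m crank '[[-0.2,-0.05,0,0,0,0,0.7],[-0.5,-0.12,0,0,0,0,0.7],[-0.81,-0.2,0,0,0,0,0.7]]' >/dev/null
python3 -m crank '[[-0.3,-0.075,0,0,0,0,0.7],[-0.6,-0.15,0,0,0,0,0.7],[-0.81,-0.2,0,0,0,0,0.7]]' >/dev/null
python3 -m crank '[[-0.3,-0.075,0,0,0,0,0.7],[-0.6,-0.15,0,0,0,0,0.7],[-0.81,-0.2,0,0,0,0,0.7]]' >/dev/null
python3 -m crank '[[-0.3,-0.075,0,0,0,-0.1,0.7],[-0.6,-0.15,0,0,0,-0.2,0.7],[-0.81,-0.2,0,0,0,-0.33,0.7],[-0.81,-0.2,0,0,0,-0.33,0.7],[-0.81,-0.2,0,0,0,-0.33,0.7],[-0.81,-0.2,0,0,0,-0.33,0.7]]'
python3 - <<'E'
from h import *
import pickle
go([419.7,-362.8,76],np.radians(94))
i=camera_info("wrist"); p,d=capture("wrist"); pickle.dump((i,p,d),open("w3.pkl","wb")); cv2.imwrite("pics/w3.png",p[:,:,::-1])
C=cloud(i,d);Z=C[...,2];V=p.max(2)
m=(V<75)&(Z>-5)&(Z<30)&(np.arange(480)[:,None]<400)
P=C[m];print(len(P),P.min(0),P.max(0))
top=(abs(Z-22)<3)&(V<90); P=C[top]; rr=cv2.minAreaRect(P[:,:2].astype(np.float32)); print(rr)
E
```

```text
time_s: 7.5
eef_pos: [420.0, -361.9, 337.7]
ee_rot: [-0.001, 0.683, 0.73, 0.0]
force: [-0.4, -0.1, -2.1]
grip_width: 0.517
grip_force: 41.4
now [ 420.  -361.9  337.7] yaw 93.79 shift [-0.01  -0.003  1.067] turn [-0.001 -0.002 -0.005] t 7.5
18450 [ 345.82464333 -384.21273768    0.44233996] [ 486.31012263 -255.61540523   23.9882317 ]
((416.37213134765625, -317.0149230957031), (134.38575744628906, 115.26850128173828), 3.7643985748291016)
```

View pics/w3.png

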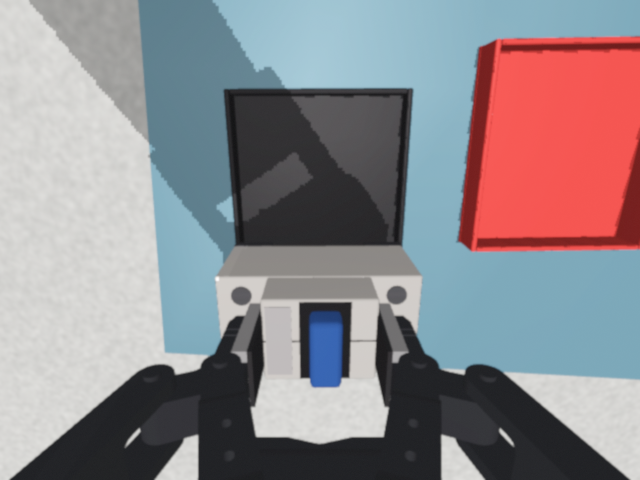

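The white breaker is held square (nose 262–378, level), over the lower half of the tray; the tray's far rim is at row 90 and its side rims are at columns 226 and 410. The measured tray centre is (417, -329), so the slot target agrees with where the gripper is.

```bash
python3 -m crank '[[0,0,0.2,0,0,0,0.7],[0,0,0.45,0,0,0,0.7],[0,0,0.7,0,0,0,0.7],[0,0,0.9,0,0,0,0.7],[0,0,1,0,0,0,0.7],[0,0,1,0,0,0,0.7],[0,0,1,0,0,0,0.7]]'
python3 -m crank '[[0,0,0.03,0,0,0,0.7],[0,0,0.05,0,0,0,0.7],[0,0,0.06,0,0,0,0.7],[0,0,0.06,0,0,0,0.7],[0,0,0.06,0,0,0,0.7]]'
```

```text
time_s: 8.25
eef_pos: [420.1, -362.6, 239.3]
ee_rot: [0.001, 0.683, 0.73, -0.0]
force: [0.1, 0.0, -1.7]
grip_width: 0.517
grip_force: 41.3
time_s: 8.75
eef_pos: [419.7, -362.7, 232.6]
ee_rot: [0.0, 0.683, 0.73, -0.0]
force: [-2.2, -0.5, -2.6]
grip_width: 0.517
grip_force: 41.4
```

```bash
python3 -m crank '[[0,0,0.005,0,0,0,0.7],[0,0,0.01,0,0,0,0.7],[0,0,0.012,0,0,0,0.7],[0,0,0.012,0,0,0,0.7]]'
python3 -m crank '[[0,0,0.003,0,0,0,0.7],[0,0,0.005,0,0,0,0.7],[0,0,0.005,0,0,0,0.7]]'
```

```text
time_s: 9.15
eef_pos: [419.7, -362.7, 231.5]
ee_rot: [0.0, 0.683, 0.73, -0.0]
force: [-1.1, 0.9, -0.1]
grip_width: 0.516
grip_force: 41.6
time_s: 9.45
eef_pos: [419.7, -362.7, 231.4]
ee_rot: [0.0, 0.683, 0.73, -0.0]
force: [-2.3, 1.5, 5.6]
grip_width: 0.517
grip_force: 42.3
```

```bash
python3 -m crank '[[0,0,0,0,0,0,0.4],[0,0,0,0,0,0,0.2],[0,0,0,0,0,0,0.2],[0,0,0,0,0,0,0.2],[0,0,-0.15,0,0,0,0.2],[0,0,-0.4,0,0,0,0.2],[0,0,-0.8,0,0,0,0.2],[0,0,-1,0,0,0,0.2]]' >/dev/null
python3 -m crank '[[0.3,0,0,0,0,0,0.2],[0.6,0,0,0,0,0,0.2],[0.95,0,0,0,0,0.1,0.2],[0.95,0,0,0,0,0.2,0.2],[0.95,0,0,0,0,0.333,0.2],[0.95,0,0,0,0,0.333,0.2],[0.95,0,0,0,0,0.333,0.2]]'
python3 - <<'E'
from h import *
go([578,28.1,184],np.radians(78.8))
E
```

```text
time_s: 10.95
eef_pos: [413.4, -267.9, 330.8]
ee_rot: [0.0, 0.772, 0.636, 0.0]
force: [0.9, -0.7, -0.6]
grip_width: 0.8
grip_force: 0.0
now [ 413.4 -267.9  330.8] yaw 78.96 shift [ 3.221  1.049 -0.082] turn [0.    0.    0.004] t 10.95
```

```bash
python3 -m crank '[[0.25,0.08,-0.01,0,0,0,0.2],[0.5,0.16,-0.02,0,0,0,0.2],[0.805,0.262,-0.02,0,0,0,0.2]]' >/dev/null
python3 -m crank '[[0.25,0.08,-0.01,0,0,0,0.2],[0.5,0.16,-0.02,0,0,0,0.2],[0.805,0.262,-0.02,0,0,0,0.2]]' >/dev/null
python3 -m crank '[[0.25,0.08,-0.01,0,0,0,0.2],[0.5,0.16,-0.02,0,0,0,0.2],[0.805,0.262,-0.02,0,0,0,0.2]]' >/dev/null
python3 -m crank '[[0.25,0.08,-0.01,0,0,0,0.2],[0.5,0.16,-0.02,0,0,0,0.2],[0.805,0.262,-0.02,0,0,0,0.2],[0.805,0.262,-0.02,0,0,0,0.2],[0.805,0.262,-0.02,0,0,0,0.2]]'
python3 - <<'E'
from h import *
import pickle
i=camera_info("wrist"); p,d=capture("wrist"); pickle.dump((i,p,d),open("w4.pkl","wb"))
C=cloud(i,d);Z=C[...,2]
m=(abs(Z-82)<5)&(abs(C[...,0]-578)<45)&(abs(C[...,1]-28)<30)
w=plane(i,rect(m),82)[:,:2].astype(np.float32);print(cv2.minAreaRect(w))
p,d=capture("top");cv2.imwrite("pics/top1.png",cv2.resize(p[280:400,400:560,::-1],None,fx=4,fy=4))
go([578,28.1,84],np.radians(78.8))
E
```

```text
time_s: 12.35
eef_pos: [578.8, 27.9, 338.4]
ee_rot: [-0.0, 0.772, 0.636, -0.0]
force: [0.0, 0.3, -0.1]
grip_width: 0.803
grip_force: 0.0
((578.0199584960938, 28.7532958984375), (36.69268035888672, 44.89888000488281), 78.95631408691406)
now [578.5  27.  338.7] yaw 78.83 shift [ 0.01  -0.007  0.997] turn [-0.     0.     0.001] t 12.45
```

View pics/top1.png

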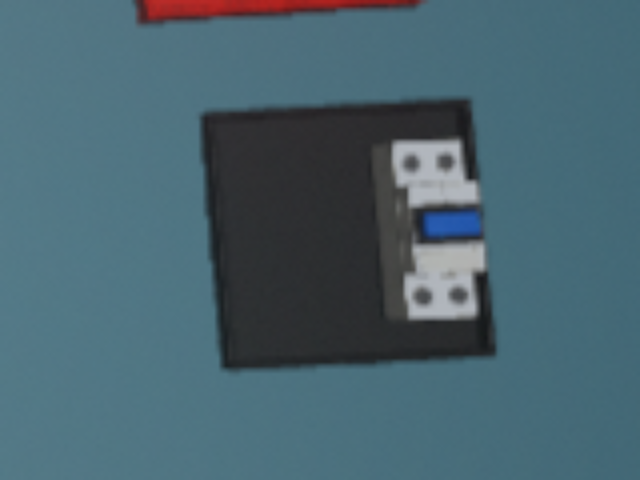

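The white breaker stands upright in the right half of the tray (crop about 390–485, 140–320). Next is the dark one.

```bash
python3 -m crank '[[0.01,-0.007,0.25,0,0,0,0.2],[0.01,-0.007,0.55,0,0,0,0.2],[0.01,-0.007,0.8,0,0,0,0.2],[0.01,-0.007,0.95,0,0,0,0.2],[0.01,-0.007,0.995,0,0,0,0.2],[0.01,-0.007,0.995,0,0,0,0.2],[0.01,-0.007,0.995,0,0,0,0.2]]' 40
python3 -m crank '[[0,0,0,0,0,0,0.6],[0,0,0,0,0,0,0.7],[0,0,0,0,0,0,0.7],[0,0,0,0,0,0,0.7],[0,0,0,0,0,0,0.7],[0,0,0,0,0,0,0.7]]' 40
python3 -m crank '[[0,0,-0.03,0,0,0,0.7],[0,0,-0.08,0,0,0,0.7],[0,0,-0.16,0,0,0,0.7],[0,0,-0.3,0,0,0,0.7],[0,0,-0.5,0,0,0,0.7],[0,0,-0.75,0,0,0,0.7],[0,0,-1,0,0,0,0.7],[0,0,-1,0,0,0,0.7],[0,0,-1,0,0,0,0.7]]'
python3 - <<'E'
from h import *
t=np.radians(3.8)
c=np.array([417.2,-329.3]); y=np.array([-np.sin(t),np.cos(t)])
print(c+32*y,c-32*y)
go([*(c+32*y),185],t+np.pi/2)
E
```

```text
time_s: 13.15
eef_pos: [578.4, 28.5, 240.3]
ee_rot: [0.001, 0.773, 0.635, 0.001]
force: [-0.6, 0.6, 0.4]
grip_width: 0.801
grip_force: 0.0
time_s: 13.75
eef_pos: [578.3, 28.8, 240.4]
ee_rot: [0.0, 0.773, 0.635, 0.0]
force: [-2.3, -0.0, 6.8]
grip_width: 0.514
grip_force: 40.9
time_s: 14.65
eef_pos: [578.0, 28.9, 339.4]
ee_rot: [0.0, 0.773, 0.635, 0.0]
force: [-0.0, 0.3, -2.8]
grip_width: 0.514
grip_force: 41.3
[ 415.07923519 -297.37035301] [ 419.32076481 -361.22964699]
now [578.   28.9 339.4] yaw 78.82 shift [-3.516 -0.966 -0.007] turn [ 0.001  0.    -0.333] t 14.65
```

```bash
python3 -m crank '[[-0.2,-0.055,0,0,0,0,0.7],[-0.5,-0.137,0,0,0,0,0.7],[-0.88,-0.242,0,0,0,0,0.7]]' >/dev/null
python3 -m crank '[[-0.3,-0.082,0,0,0,0,0.7],[-0.6,-0.165,0,0,0,0,0.7],[-0.88,-0.242,0,0,0,0,0.7]]' >/dev/null
python3 -m crank '[[-0.3,-0.082,0,0,0,0,0.7],[-0.6,-0.165,0,0,0,0,0.7],[-0.88,-0.242,0,0,0,0,0.7]]' >/dev/null
python3 -m crank '[[-0.3,-0.082,0,0,0,-0.1,0.7],[-0.6,-0.165,0,0,0,-0.2,0.7],[-0.88,-0.242,0,0,0,-0.333,0.7],[-0.88,-0.242,0,0,0,-0.333,0.7],[-0.88,-0.242,0,0,0,-0.333,0.7],[-0.88,-0.242,0,0,0,-0.333,0.7]]'
python3 - <<'E'
from h import *
go([415.1,-297.4,77.4],np.radians(93.8))
E
```

```text
time_s: 16.15
eef_pos: [415.2, -297.0, 338.6]
ee_rot: [-0.001, 0.683, 0.73, 0.0]
force: [0.3, 0.7, -1.7]
grip_width: 0.516
grip_force: 41.4
now [ 415.2 -297.   338.6] yaw 93.79 shift [-0.006 -0.     1.062] turn [-0.001 -0.002 -0.   ] t 16.15
```

```bash
python3 -m crank '[[0,0,0.2,0,0,0,0.7],[0,0,0.45,0,0,0,0.7],[0,0,0.7,0,0,0,0.7],[0,0,0.9,0,0,0,0.7],[0,0,1,0,0,0,0.7],[0,0,1,0,0,0,0.7],[0,0,1,0,0,0,0.7]]'
python3 -m crank '[[0,0,0.03,0,0,0,0.7],[0,0,0.05,0,0,0,0.7],[0,0,0.06,0,0,0,0.7],[0,0,0.063,0,0,0,0.7],[0,0,0.066,0,0,0,0.7],[0,0,0.066,0,0,0,0.7]]'
```

```text
time_s: 16.85
eef_pos: [415.3, -297.6, 240.0]
ee_rot: [0.001, 0.683, 0.73, -0.0]
force: [-0.2, 0.4, -1.9]
grip_width: 0.512
grip_force: 41.4
time_s: 17.45
eef_pos: [414.9, -297.8, 233.0]
ee_rot: [0.0, 0.683, 0.73, -0.0]
force: [-2.0, 0.8, 2.2]
grip_width: 0.513
grip_force: 42.0
```

```bash
python3 -m crank '[[0,0,0.003,0,0,0,0.7],[0,0,0.006,0,0,0,0.7],[0,0,0.006,0,0,0,0.7]]'
python3 -m crank '[[0,0,0,0,0,0,0.4],[0,0,0,0,0,0,0.2],[0,0,0,0,0,0,0.2],[0,0,0,0,0,0,0.2],[0,0,-0.15,0,0,0,0.2],[0,0,-0.4,0,0,0,0.2],[0,0,-0.8,0,0,0,0.2],[0,0,-1,0,0,0,0.2]]' >/dev/null
python3 -m crank '[[0.2,0.1,0,0,0,0.15,0.2],[0.4,0.2,0,0,0,0.3,0.2],[0.6,0.3,0,0,0,0.45,0.2],[0.8,0.4,0,0,0,0.6,0.2],[0.8,0.4,0,0,0,0.75,0.1],[0.8,0.4,0,0,0,0.9,0],[0.8,0.4,0,0,0,1,0],[0.8,0.4,0,0,0,1,0]]'
python3 - <<'E'
from h import *
go([569.2,-15.8,184],np.radians(-11.2))
E
```

```text
time_s: 17.75
eef_pos: [414.9, -297.9, 232.9]
ee_rot: [0.0, 0.683, 0.73, -0.0]
force: [-5.2, 2.1, 9.6]
grip_width: 0.516
grip_force: 42.8
time_s: 19.35
eef_pos: [449.6, -215.2, 332.0]
ee_rot: [-0.0, 0.911, 0.413, -0.0]
force: [0.9, 0.6, 1.1]
grip_width: 1.001
grip_force: 0.0
now [ 449.6 -215.2  332. ] yaw 48.77 shift [ 2.288 -0.414 -0.07 ] turn [-0.     0.     1.333] t 19.35
```

```bash
python3 -m crank '[[0.25,-0.04,-0.03,0,0,0.17,0],[0.5,-0.08,-0.03,0,0,0.34,0],[0.8,-0.14,-0.03,0,0,0.51,0],[0.8,-0.14,-0.03,0,0,0.667,0]]' >/dev/null
python3 -m crank '[[0.2,-0.2,-0.04,0,0,0.17,0],[0.45,-0.4,-0.04,0,0,0.34,0],[0.7,-0.6,-0.04,0,0,0.51,0],[0.7,-0.6,-0.04,0,0,0.667,0]]' >/dev/null
python3 -m crank '[[0.1,-0.28,0,0,0,0,0],[0.2,-0.556,0,0,0,0,0],[0.2,-0.556,0,0,0,0,0],[0.2,-0.556,0,0,0,0,0],[0.2,-0.556,0,0,0,0,0]]'
python3 - <<'E'
from h import *
import pickle
i=camera_info("wrist"); p,d=capture("wrist"); pickle.dump((i,p,d),open("w5.pkl","wb"))
cv2.imwrite("pics/w5.png",p[:,:,::-1])
C=cloud(i,d);Z=C[...,2]
m=(abs(Z-62)<4)&(abs(C[...,0]-569)<60)&(abs(C[...,1]+16)<40)
w=plane(i,rect(m),62)[:,:2].astype(np.float32);print(cv2.minAreaRect(w))
go([569.2,-15.8,42],np.radians(-11.2))
E
```

```text
time_s: 20.65
eef_pos: [568.9, -16.5, 339.0]
ee_rot: [0.0, 0.995, -0.098, -0.0]
force: [-0.4, -0.0, 0.4]
grip_width: 1.004
grip_force: 0.0
((569.6365356445312, -16.533226013183594), (35.76081466674805, 88.99089050292969), 78.87926483154297)
now [568.8 -16.6 339.1] yaw -11.24 shift [ 0.002 -0.008  1.421] turn [ 0.     0.    -0.001] t 20.7
```

View pics/w5.png

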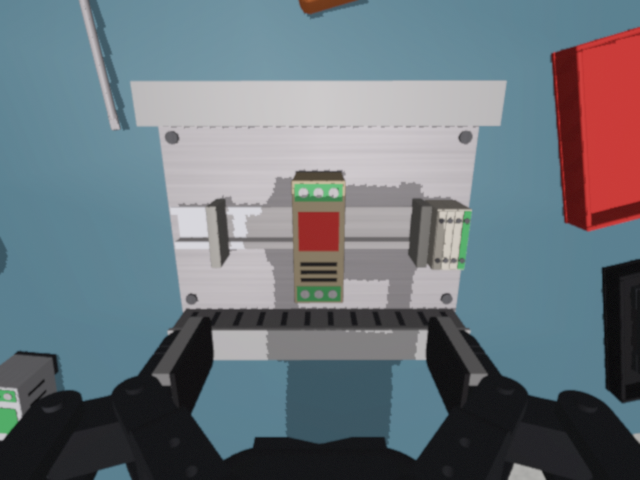

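The old supply (294–344, 172–302) stands alone and centred between the fingers, with the vents on the near side. I'll grip across it.

```bash
python3 -m crank '[[0,-0.005,0.3,0,0,0,0.1],[0,-0.005,0.6,0,0,0,0.2],[0,-0.005,0.9,0,0,0,0.2],[0,-0.005,1,0,0,0,0.2],[0,-0.005,1,0,0,0,0.2]]' >/dev/null
python3 -m crank '[[0,0,0.2,0,0,0,0.2],[0,0,0.35,0,0,0,0.2],[0,0,0.38,0,0,0,0.2],[0,0,0.38,0,0,0,0.2],[0,0,0.38,0,0,0,0.2]]'
python3 -m crank '[[0,0,0,0,0,0,0.6],[0,0,0,0,0,0,0.8],[0,0,0,0,0,0,0.8],[0,0,0,0,0,0,0.8],[0,0,0,0,0,0,0.8],[0,0,0,0,0,0,0.8],[0,0,0,0,0,0,0.8]]' 40
python3 -m crank '[[0,0,-0.03,0,0,0,0.8],[0,0,-0.08,0,0,0,0.8],[0,0,-0.16,0,0,0,0.8],[0,0,-0.3,0,0,0,0.8],[0,0,-0.5,0,0,0,0.8],[0,0,-0.75,0,0,0,0.8],[0,0,-1,0,0,0,0.8],[0,0,-1,0,0,0,0.8],[0,0,-1,0,0,0,0.8]]'
python3 - <<'E'
from h import *
go([604.4,-295.4,146],np.radians(4.7))
E
```

```text
time_s: 21.7
eef_pos: [569.6, -15.5, 202.6]
ee_rot: [0.0, 0.995, -0.098, 0.001]
force: [1.0, -0.6, 0.1]
grip_width: 0.802
grip_force: 0.0
time_s: 22.4
eef_pos: [569.4, -15.4, 201.8]
ee_rot: [0.0, 0.995, -0.098, 0.001]
force: [-1.7, 0.1, 6.1]
grip_width: 0.416
grip_force: 41.0
time_s: 23.3
eef_pos: [569.0, -15.3, 301.2]
ee_rot: [0.0, 0.995, -0.098, 0.0]
force: [-0.4, -0.0, -3.2]
grip_width: 0.413
grip_force: 40.3
now [569.  -15.3 301.2] yaw -11.22 shift [8.930e-01 2.679e+00 2.000e-03] turn [ 0.    -0.001 -0.354] t 23.3
```

```bash
python3 -m crank '[[0.1,0.25,0,0,0,0,0.8],[0.2,0.55,0,0,0,0,0.8],[0.298,0.893,0,0,0,0,0.8]]' >/dev/null
python3 -m crank '[[0.1,0.3,0,0,0,0,0.8],[0.2,0.6,0,0,0,0,0.8],[0.298,0.893,0,0,0,0,0.8]]' >/dev/null
python3 -m crank '[[0.1,0.3,0,0,0,-0.1,0.8],[0.2,0.6,0,0,0,-0.2,0.8],[0.298,0.893,0,0,0,-0.354,0.8],[0.298,0.893,0,0,0,-0.354,0.8],[0.298,0.893,0,0,0,-0.354,0.8],[0.298,0.893,0,0,0,-0.354,0.8]]'
python3 - <<'E'
from h import *
import pickle
go([604.4,-295.4,39],np.radians(4.7))
i=camera_info("wrist"); p,d=capture("wrist"); pickle.dump((i,p,d),open("w6.pkl","wb"))
cv2.imwrite("pics/w6.png",p[:,:,::-1])
C=cloud(i,d);Z=C[...,2];h=cv2.cvtColor(p,cv2.COLOR_RGB2HSV).astype(int)
m=(abs(Z-30)<3)&(h[...,1]>140)&((h[...,0]<8)|(h[...,0]>172))
P=C[m]; print(len(P),cv2.minAreaRect(P[:,:2].astype(np.float32)),P.min(0),P.max(0))
E
```

```text
time_s: 24.5
eef_pos: [604.7, -294.7, 300.1]
ee_rot: [-0.001, 0.999, 0.041, -0.001]
force: [0.5, 0.3, -2.3]
grip_width: 0.416
grip_force: 40.7
now [ 604.7 -294.7  300.1] yaw 4.7 shift [-0.003  0.008  1.061] turn [-0.002  0.002 -0.   ] t 24.5
3567 ((601.8848266601562, -290.5909118652344), (134.2972412109375, 148.80482482910156), 4.461714744567871) [ 529.36070207 -369.80980835   27.00054845] [ 674.4461456  -211.54719823   31.66075066]
```

View pics/w6.png

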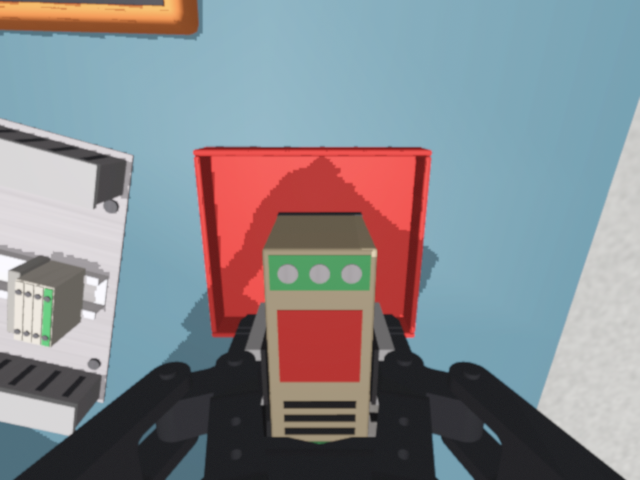

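The old supply (265–375) is held level over the red bin, whose rim runs from column 195 to 432 and has its measured centre at (601.9, -290.6). I'll correct for that and lower it.

```bash
python3 -m crank '[[-0.025,-0.043,0.2,0,0,0,0.8],[-0.025,-0.043,0.45,0,0,0,0.8],[-0.025,-0.043,0.7,0,0,0,0.8],[-0.025,-0.043,0.9,0,0,0,0.8],[-0.025,-0.043,1,0,0,0,0.8],[-0.025,-0.043,1,0,0,0,0.8],[-0.025,-0.043,1,0,0,0,0.8]]'
python3 -m crank '[[0,0,0.03,0,0,0,0.8],[0,0,0.05,0,0,0,0.8],[0,0,0.06,0,0,0,0.8],[0,0,0.063,0,0,0,0.8],[0,0,0.066,0,0,0,0.8],[0,0,0.066,0,0,0,0.8]]'
```

```text
time_s: 25.25
eef_pos: [602.2, -291.3, 202.1]
ee_rot: [0.0, 0.999, 0.041, 0.001]
force: [0.6, -0.4, -2.1]
grip_width: 0.415
grip_force: 40.7
time_s: 25.85
eef_pos: [601.9, -291.5, 194.6]
ee_rot: [0.0, 0.999, 0.041, 0.0]
force: [0.2, -0.5, -2.8]
grip_width: 0.412
grip_force: 40.7
```

```bash
python3 -m crank '[[0,0,0.005,0,0,0,0.8],[0,0,0.01,0,0,0,0.8],[0,0,0.012,0,0,0,0.8],[0,0,0.012,0,0,0,0.8]]'
python3 -m crank '[[0,0,0.002,0,0,0,0.8],[0,0,0.004,0,0,0,0.8],[0,0,0.004,0,0,0,0.8]]'
```

```text
time_s: 26.25
eef_pos: [601.9, -291.5, 193.8]
ee_rot: [0.0, 0.999, 0.041, 0.0]
force: [-3.5, 1.3, 4.2]
grip_width: 0.416
grip_force: 41.5
time_s: 26.55
eef_pos: [601.9, -291.5, 193.8]
ee_rot: [0.0, 0.999, 0.041, 0.0]
force: [-5.3, 2.2, 8.5]
grip_width: 0.414
grip_force: 42.0
```

```bash
python3 -m crank '[[0,0,0,0,0,0,0.5],[0,0,0,0,0,0,0.35],[0,0,0,0,0,0,0.35],[0,0,0,0,0,0,0.35],[0,0,-0.15,0,0,0,0.35],[0,0,-0.4,0,0,0,0.35],[0,0,-0.8,0,0,0,0.2],[0,0,-1,0,0,0,0.1]]' >/dev/null
python3 -m crank '[[-0.1,-0.3,-0.1,0,0,0.1,0],[-0.2,-0.6,-0.3,0,0,0.25,0],[-0.25,-0.9,-0.5,0,0,0.4,0],[-0.25,-0.9,-0.5,0,0,0.482,0],[-0.25,-0.9,-0.5,0,0,0.482,0]]'
python3 - <<'E'
from h import *
go([452.4,286.3,190],np.radians(-17))
p,d=capture("top");cv2.imwrite("pics/top2.png",cv2.resize(p[200:400,400:560,::-1],None,fx=3,fy=3))
E
```

```text
time_s: 27.85
eef_pos: [569.5, -203.1, 344.8]
ee_rot: [0.001, 0.989, -0.147, 0.001]
force: [0.2, 0.3, -0.0]
grip_width: 0.997
grip_force: 0.0
now [ 569.5 -203.1  344.8] yaw -16.96 shift [-2.548 -4.34  -0.011] turn [ 0.001 -0.003  0.001] t 27.85
```

View pics/top2.png

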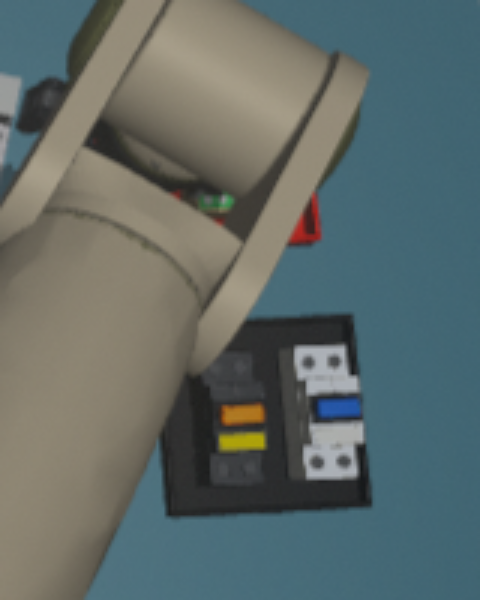

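Both breakers stand upright in the tray; the arm hides the bin. I'm going on to the new supply.

```bash
python3 -m crank '[[-0.15,-0.25,0,0,0,0,0],[-0.32,-0.55,0,0,0,0,0],[-0.51,-0.868,0,0,0,0,0]]' >/dev/null
python3 -m crank '[[-0.17,-0.29,0,0,0,0,0],[-0.34,-0.58,0,0,0,0,0],[-0.51,-0.868,0,0,0,0,0]]' >/dev/null
python3 -m crank '[[-0.17,-0.29,0,0,0,0,0],[-0.34,-0.58,0,0,0,0,0],[-0.51,-0.868,0,0,0,0,0]]' >/dev/null
python3 -m crank '[[-0.17,-0.29,0,0,0,0,0],[-0.34,-0.58,0,0,0,0,0],[-0.51,-0.868,0,0,0,0,0]]' >/dev/null
python3 -m crank '[[-0.17,-0.29,0,0,0,0,0],[-0.34,-0.58,0,0,0,0,0],[-0.51,-0.868,0,0,0,0,0],[-0.51,-0.868,0,0,0,0,0],[-0.51,-0.868,0,0,0,0,0],[-0.51,-0.868,0,0,0,0,0]]'
python3 - <<'E'
from h import *
import pickle
i=camera_info("wrist"); p,d=capture("wrist"); pickle.dump((i,p,d),open("w7.pkl","wb"))
cv2.imwrite("pics/w7.png",p[:,:,::-1])
C=cloud(i,d);Z=C[...,2]
m=(abs(Z-50)<4)&(abs(C[...,0]-452)<70)&(abs(C[...,1]-286)<60)
w=plane(i,rect(m),50)[:,:2].astype(np.float32);r=cv2.minAreaRect(w);print(r)
h=cv2.cvtColor(p,cv2.COLOR_RGB2HSV).astype(int)
g=m&(h[...,1]>120)&(h[...,0]>45)&(h[...,0]<75);print(cv2.minAreaRect(plane(i,rect(g),50)[:,:2].astype(np.float32)))
a=r[2]-90 if r[1][0]<r[1][1] else r[2]
go([*r[0],34],np.radians(a))
E
```

```text
time_s: 29.7
eef_pos: [453.0, 284.9, 342.8]
ee_rot: [0.0, 0.989, -0.148, -0.0]
force: [0.0, -0.4, 0.2]
grip_width: 0.997
grip_force: 0.0
((452.7392578125, 287.44610595703125), (35.785682678222656, 89.32369232177734), 72.958251953125)
((462.15545654296875, 284.92333984375), (25.081438064575195, 24.146160125732422), 72.97896575927734)
now [453.  284.8 342.8] yaw -17.04 shift [-0.01  -0.025  1.538] turn [0. 0. 0.] t 29.75
```

View pics/w7.png

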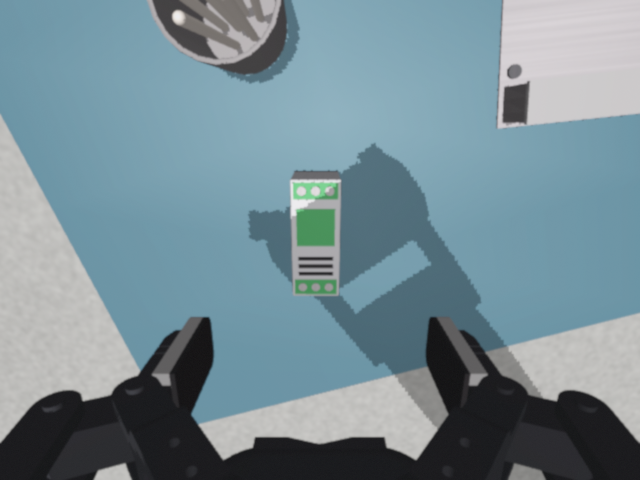

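The new supply (292–340, 172–296) has its vents on the near (-x) side, the same way round as the old one. I'll grip it and lift.

```bash
python3 -m crank '[[-0.01,-0.025,0.3,0,0,0,0.1],[-0.01,-0.025,0.6,0,0,0,0.2],[-0.01,-0.025,0.9,0,0,0,0.2],[-0.01,-0.025,1,0,0,0,0.2],[-0.01,-0.025,1,0,0,0,0.2]]' >/dev/null
python3 -m crank '[[0,0,0.25,0,0,0,0.2],[0,0,0.45,0,0,0,0.2],[0,0,0.535,0,0,0,0.2],[0,0,0.535,0,0,0,0.2],[0,0,0.535,0,0,0,0.2]]'
python3 -m crank '[[0,0,0,0,0,0,0.6],[0,0,0,0,0,0,0.8],[0,0,0,0,0,0,0.8],[0,0,0,0,0,0,0.8],[0,0,0,0,0,0,0.8],[0,0,0,0,0,0,0.8],[0,0,0,0,0,0,0.8]]' 40
python3 -m crank '[[0,0,-0.03,0,0,0,0.8],[0,0,-0.1,0,0,0,0.8],[0,0,-0.25,0,0,0,0.8],[0,0,-0.5,0,0,0,0.8],[0,0,-0.75,0,0,0,0.8],[0,0,-1,0,0,0,0.8],[0,0,-1,0,0,0,0.8],[0,0,-1,0,0,0,0.8]]'
python3 - <<'E'
from h import *
go([569.3,-15.7,136],np.radians(-11.2))
E
```

```text
time_s: 30.75
eef_pos: [452.8, 288.6, 190.8]
ee_rot: [-0.001, 0.989, -0.148, 0.001]
force: [1.0, 0.3, 0.1]
grip_width: 0.799
grip_force: 0.0
time_s: 31.45
eef_pos: [452.5, 288.5, 190.3]
ee_rot: [-0.0, 0.989, -0.148, 0.001]
force: [-0.1, -1.0, 5.8]
grip_width: 0.416
grip_force: 41.0
time_s: 32.25
eef_pos: [452.1, 288.4, 289.0]
ee_rot: [0.0, 0.989, -0.148, -0.0]
force: [0.6, 0.2, -2.6]
grip_width: 0.415
grip_force: 40.3
now [452.1 288.4 289. ] yaw -16.99 shift [ 2.01   2.565 -0.02 ] turn [ 0.     0.    -0.129] t 32.25
```

```bash
python3 -m crank '[[0.2,0.25,-0.01,0,0,0,0.8],[0.42,0.55,-0.02,0,0,0,0.8],[0.67,0.855,-0.02,0,0,0,0.8]]' >/dev/null
python3 -m crank '[[0.22,0.28,0,0,0,0,0.8],[0.45,0.57,0,0,0,0,0.8],[0.67,0.855,0,0,0,0,0.8]]' >/dev/null
python3 -m crank '[[0.22,0.28,0,0,0,0,0.8],[0.45,0.57,0,0,0,-0.06,0.8],[0.67,0.855,0,0,0,-0.129,0.8],[0.67,0.855,0,0,0,-0.129,0.8],[0.67,0.855,0,0,0,-0.129,0.8],[0.67,0.855,0,0,0,-0.129,0.8]]'
python3 - <<'E'
from h import *
import pickle
go([569.3,-15.7,55],np.radians(-11.2))
i=camera_info("wrist"); p,d=capture("wrist"); C=cloud(i,d);Z=C[...,2]
m=(abs(Z-148)<5)&(abs(C[...,0]-569)<80)&(abs(C[...,1]+16)<25)
r=cv2.minAreaRect(plane(i,rect(m),np.median(Z[m]))[:,:2].astype(np.float32));print(np.median(Z[m]),r)
E
```

```text
time_s: 33.45
eef_pos: [569.2, -14.8, 290.4]
ee_rot: [-0.0, 0.995, -0.097, -0.001]
force: [1.2, 0.1, -2.0]
grip_width: 0.416
grip_force: 40.6
now [569.2 -14.8 290.4] yaw -11.16 shift [0.004 0.009 0.804] turn [-0.     0.003  0.001] t 33.45
149.83921860158392 ((576.0036010742188, -16.105514526367188), (50.28579330444336, 79.70923614501953), 78.83462524414062)
```

```bash
python3 -m crank '[[0.004,0.009,0.2,0,0,0,0.8],[0.004,0.009,0.45,0,0,0,0.8],[0.004,0.009,0.68,0,0,0,0.8],[0.004,0.009,0.78,0,0,0,0.8],[0.004,0.009,0.78,0,0,0,0.8],[0.004,0.009,0.78,0,0,0,0.8]]'
python3 -m crank '[[0,0,0.03,0,0,0,0.8],[0,0,0.06,0,0,0,0.8],[0,0,0.08,0,0,0,0.8],[0,0,0.09,0,0,0,0.8],[0,0,0.095,0,0,0,0.8],[0,0,0.095,0,0,0,0.8],[0,0,0.095,0,0,0,0.8]]'
python3 -c "
from h import *
go([569.3,-15.7,47.3],np.radians(-11.2))"
```

```text
time_s: 34.1
eef_pos: [570.1, -16.2, 214.3]
ee_rot: [0.0, 0.995, -0.097, 0.001]
force: [0.3, -0.2, -1.6]
grip_width: 0.418
grip_force: 40.7
time_s: 34.8
eef_pos: [569.8, -16.6, 204.0]
ee_rot: [0.0, 0.995, -0.097, 0.0]
force: [0.5, 1.0, -1.9]
grip_width: 0.415
grip_force: 40.7
now [569.8 -16.6 204. ] yaw -11.18 shift [-0.007 -0.007  0.017] turn [ 0. -0.  0.] t 34.8
```

```bash
python3 -m crank '[[-0.005,-0.008,0.01,0,0,0,0.8],[-0.005,-0.008,0.015,0,0,0,0.8],[-0.005,-0.008,0.02,0,0,0,0.8],[-0.005,-0.008,0.02,0,0,0,0.8]]'
python3 -m crank '[[0,0,0.003,0,0,0,0.8],[0,0,0.005,0,0,0,0.8],[0,0,0.005,0,0,0,0.8]]'
```

```text
time_s: 35.2
eef_pos: [569.4, -15.6, 202.3]
ee_rot: [-0.0, 0.995, -0.097, -0.0]
force: [-2.9, 1.0, 4.0]
grip_width: 0.413
grip_force: 41.4
time_s: 35.5
eef_pos: [569.4, -15.6, 202.3]
ee_rot: [-0.0, 0.995, -0.097, -0.0]
force: [-5.0, 0.9, 10.0]
grip_width: 0.416
grip_force: 42.2
```

```bash
python3 -m crank '[[0,0,0,0,0,0,0.5],[0,0,0,0,0,0,0.3],[0,0,0,0,0,0,0.3],[0,0,0,0,0,0,0.3],[0,0,-0.15,0,0,0,0.3],[0,0,-0.4,0,0,0,0.3],[0,0,-0.8,0,0,0,0.2],[0,0,-1,0,0,0,0.2],[0,0,-1,0,0,0,0.2],[0,0,-1,0,0,0,0.2]]'
python3 -m crank '[[0,0,-0.2,0,0,0,0.2],[0,0,-0.4,0,0,0,0.2],[0,0,-0.4,0,0,0,0.2],[0,0,-0.4,0,0,0,0.2]]'
python3 - <<'E'
from h import *
i=camera_info("wrist"); p,d=capture("wrist"); C=cloud(i,d);Z=C[...,2]
m=(abs(Z-62)<4)&(abs(C[...,0]-569)<60)&(abs(C[...,1]+16)<40)
r=cv2.minAreaRect(plane(i,rect(m),62)[:,:2].astype(np.float32));print(np.median(Z[m]),r)
cv2.imwrite("pics/w8.png",p[:,:,::-1])
go([414.9,-297.8,185],np.radians(93.8))
E
```

```text
time_s: 36.5
eef_pos: [569.3, -15.6, 300.9]
ee_rot: [-0.0, 0.995, -0.097, -0.0]
force: [-0.0, 0.2, -0.6]
grip_width: 0.805
grip_force: 0.0
time_s: 36.9
eef_pos: [569.3, -15.7, 339.8]
ee_rot: [-0.0, 0.995, -0.097, -0.001]
force: [0.7, -0.5, 0.2]
grip_width: 0.798
grip_force: 0.0
61.83249616026845 ((569.958984375, -16.312942504882812), (35.776248931884766, 89.12154388427734), 78.79976654052734)
now [569.3 -15.7 339.5] yaw -11.19 shift [-9.670e-01  3.067e+00 -2.000e-03] turn [-3.000e-03  2.000e-03 -2.333e+00] t 36.95
```

View pics/w8.png

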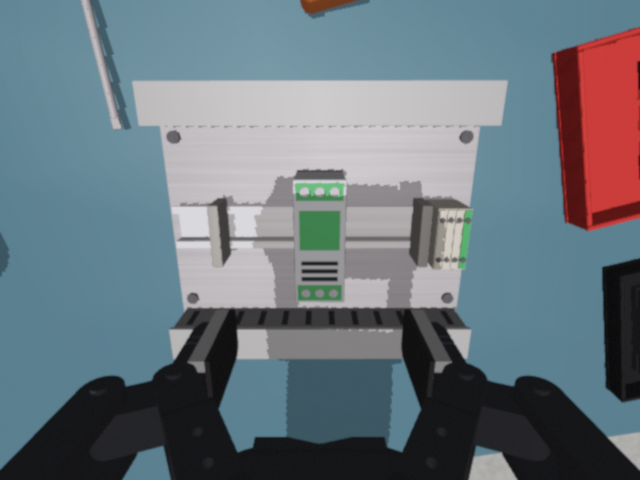

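The new supply sits at the old one's pose: top at z 61.8, centre (570.0, -16.3), yaw -11.2, vents on the near side. Now back to the tray for the dark breaker.

```bash
python3 -m crank '[[-0.1,0.3,0,0,0,-0.16,0.2],[-0.2,0.6,0,0,0,-0.32,0.2],[-0.4,1,0,0,0,-0.48,0.2],[-0.4,1,0,0,0,-0.64,0.2],[-0.4,1,0,0,0,-0.778,0.2]]' >/dev/null
python3 -m crank '[[-0.2,0.2,0,0,0,-0.16,0.2],[-0.4,0.4,0,0,0,-0.32,0.2],[-0.8,0.66,0,0,0,-0.48,0.2],[-0.8,0.66,0,0,0,-0.64,0.2],[-0.8,0.66,0,0,0,-0.778,0.2]]' >/dev/null
python3 -m crank '[[-0.3,0.03,0,0,0,-0.16,0.2],[-0.6,0.06,0,0,0,-0.32,0.2],[-0.9,0.09,0,0,0,-0.48,0.2],[-0.9,0.09,0,0,0,-0.64,0.2],[-0.9,0.09,0,0,0,-0.778,0.2],[-0.9,0.09,0,0,0,-0.778,0.2],[-0.9,0.09,0,0,0,-0.778,0.2]]'
python3 -c "
from h import *
go([414.9,-297.8,95],np.radians(93.8))"
```

```text
time_s: 38.65
eef_pos: [425.4, -280.2, 340.5]
ee_rot: [-0.001, 0.684, 0.729, 0.0]
force: [0.0, 0.3, -0.6]
grip_width: 0.798
grip_force: 0.0
now [ 425.4 -280.2  340.5] yaw 93.69 shift [-0.17  -0.115  0.905] turn [-0.001 -0.002 -0.003] t 38.65
```

```bash
python3 -m crank '[[-0.17,-0.115,0.1,0,0,0,0.2],[-0.17,-0.115,0.35,0,0,0,0.2],[-0.17,-0.115,0.6,0,0,0,0.2],[-0.17,-0.115,0.85,0,0,0,0.2],[-0.17,-0.115,0.85,0,0,0,0.2],[-0.17,-0.115,0.85,0,0,0,0.2]]'
python3 - <<'E'
from h import *
i=camera_info("wrist"); p,d=capture("wrist"); C=cloud(i,d);Z=C[...,2]
m=(abs(Z-74)<4)&(abs(C[...,0]-415)<30)&(abs(C[...,1]+298)<25)
r=cv2.minAreaRect(plane(i,rect(m),74)[:,:2].astype(np.float32));print(np.median(Z[m]),r)
go([414.9,-297.8,77.9],np.radians(93.8))
E
```

```text
time_s: 39.25
eef_pos: [415.3, -298.1, 256.7]
ee_rot: [-0.0, 0.683, 0.73, 0.0]
force: [0.1, -0.3, 0.7]
grip_width: 0.798
grip_force: 0.0
73.69361000070643 ((414.08526611328125, -297.8530578613281), (45.0143928527832, 36.91804122924805), 3.7695400714874268)
now [ 415.4 -298.2  257.4] yaw 93.81 shift [ 0.005 -0.005  0.245] turn [0.001 0.001 0.   ] t 39.3
```

```bash
python3 -m crank '[[0.005,-0.007,0.13,0,0,0,0.2],[0.005,-0.007,0.22,0,0,0,0.2],[0.005,-0.007,0.242,0,0,0,0.2],[0.005,-0.007,0.242,0,0,0,0.2],[0.005,-0.007,0.242,0,0,0,0.2]]' 40
python3 -m crank '[[0,0,0,0,0,0,0.6],[0,0,0,0,0,0,0.7],[0,0,0,0,0,0,0.7],[0,0,0,0,0,0,0.7],[0,0,0,0,0,0,0.7],[0,0,0,0,0,0,0.7]]' 40
python3 -m crank '[[0,0,-0.03,0,0,0,0.7],[0,0,-0.1,0,0,0,0.7],[0,0,-0.25,0,0,0,0.7],[0,0,-0.5,0,0,0,0.7],[0,0,-0.75,0,0,0,0.7],[0,0,-1,0,0,0,0.7],[0,0,-1,0,0,0,0.7]]'
python3 -m crank '[[0,0,-0.05,0,0,0.1,0.7],[0,0,-0.1,0,0,0.25,0.7],[0,0,-0.1,0,0,0.333,0.7],[0,0,-0.1,0,0,0.333,0.7],[0,0,-0.1,0,0,0.333,0.7]]'
python3 -c "
from h import *
go([578.3,28.7,185],np.radians(78.8))"
```

```text
time_s: 39.8
eef_pos: [414.5, -297.8, 232.8]
ee_rot: [0.0, 0.683, 0.73, -0.0]
force: [0.3, 0.1, -0.0]
grip_width: 0.8
grip_force: 0.0
time_s: 40.4
eef_pos: [414.5, -297.8, 232.8]
ee_rot: [0.001, 0.683, 0.73, -0.0]
force: [-1.6, 0.2, 6.9]
grip_width: 0.516
grip_force: 42.0
time_s: 41.1
eef_pos: [414.7, -297.8, 335.2]
ee_rot: [0.003, 0.683, 0.73, -0.0]
force: [0.3, -0.4, -3.1]
grip_width: 0.514
grip_force: 41.4
time_s: 41.6
eef_pos: [414.3, -297.6, 341.3]
ee_rot: [-0.001, 0.772, 0.636, -0.0]
force: [-0.2, -0.0, -3.0]
grip_width: 0.518
grip_force: 41.3
now [ 414.3 -297.6  341.3] yaw 78.97 shift [3.516 0.986 0.015] turn [-0.001 -0.001  0.004] t 41.6
```

```bash
python3 -m crank '[[0.2,0.057,0,0,0,0,0.7],[0.5,0.14,0,0,0,0,0.7],[0.88,0.246,0,0,0,0,0.7]]' >/dev/null
python3 -m crank '[[0.3,0.084,0,0,0,0,0.7],[0.6,0.168,0,0,0,0,0.7],[0.88,0.246,0,0,0,0,0.7]]' >/dev/null
python3 -m crank '[[0.3,0.084,0,0,0,0,0.7],[0.6,0.168,0,0,0,0,0.7],[0.88,0.246,0,0,0,0,0.7]]' >/dev/null
python3 -m crank '[[0.3,0.084,0,0,0,0.004,0.7],[0.6,0.168,0,0,0,0.004,0.7],[0.88,0.246,0,0,0,0.004,0.7],[0.88,0.246,0,0,0,0.004,0.7],[0.88,0.246,0,0,0,0.004,0.7],[0.88,0.246,0,0,0,0.004,0.7]]'
python3 -c "
from h import *
go([578.3,28.7,95],np.radians(78.8))"
```

```text
time_s: 43.1
eef_pos: [578.7, 28.1, 341.8]
ee_rot: [-0.0, 0.773, 0.634, -0.0]
force: [0.5, 0.7, -2.6]
grip_width: 0.516
grip_force: 41.5
now [578.7  28.1 341.8] yaw 78.68 shift [ 0.005 -0.005  0.918] turn [-0.001  0.    -0.003] t 43.1
```

```bash
python3 -m crank '[[0.005,-0.005,0.2,0,0,-0.002,0.7],[0.005,-0.005,0.45,0,0,-0.002,0.7],[0.005,-0.005,0.7,0,0,-0.002,0.7],[0.005,-0.005,0.86,0,0,-0.002,0.7],[0.005,-0.005,0.9,0,0,-0.002,0.7],[0.005,-0.005,0.9,0,0,-0.002,0.7],[0.005,-0.005,0.9,0,0,-0.002,0.7]]'
python3 -m crank '[[0,0,0.03,0,0,0,0.7],[0,0,0.06,0,0,0,0.7],[0,0,0.08,0,0,0,0.7],[0,0,0.085,0,0,0,0.7],[0,0,0.085,0,0,0,0.7],[0,0,0.085,0,0,0,0.7]]'
python3 -c "
from h import *
go([578.3,28.7,85.8],np.radians(78.8))"
```

```text
time_s: 43.8
eef_pos: [578.7, 28.9, 253.3]
ee_rot: [0.001, 0.773, 0.634, 0.001]
force: [-0.2, 0.4, -1.5]
grip_width: 0.514
grip_force: 41.4
time_s: 44.4
eef_pos: [578.6, 29.3, 243.8]
ee_rot: [0.0, 0.773, 0.635, 0.0]
force: [0.2, -0.6, -1.8]
grip_width: 0.513
grip_force: 41.5
now [578.6  29.3 243.8] yaw 78.78 shift [-0.007 -0.001  0.03 ] turn [ 0.    -0.    -0.001] t 44.4
```

```bash
python3 -m crank '[[-0.006,-0.002,0.01,0,0,0,0.7],[-0.006,-0.002,0.02,0,0,0,0.7],[-0.006,-0.002,0.028,0,0,0,0.7],[-0.006,-0.002,0.03,0,0,0,0.7],[-0.006,-0.002,0.03,0,0,0,0.7]]'
python3 -m crank '[[0,0,0.003,0,0,0,0.7],[0,0,0.005,0,0,0,0.7],[0,0,0.005,0,0,0,0.7]]'
```

```text
time_s: 44.9
eef_pos: [578.2, 28.8, 240.8]
ee_rot: [0.0, 0.773, 0.635, 0.0]
force: [-1.6, -0.8, 1.3]
grip_width: 0.513
grip_force: 41.8
time_s: 45.2
eef_pos: [578.2, 28.8, 240.8]
ee_rot: [0.0, 0.773, 0.635, 0.0]
force: [-3.8, 0.4, 5.5]
grip_width: 0.513
grip_force: 42.4
```

Seated, with contact at the expected height. I'll release and go for the white breaker.

```bash
python3 -m crank '[[0,0,0,0,0,0,0.4],[0,0,0,0,0,0,0.2],[0,0,0,0,0,0,0.2],[0,0,0,0,0,0,0.2],[0,0,-0.15,0,0,0,0.2],[0,0,-0.4,0,0,0,0.2],[0,0,-0.8,0,0,0,0.2],[0,0,-1,0,0,0,0.2],[0,0,-1,0,0,0,0.2],[0,0,-1,0,0,0,0.2]]'
python3 - <<'E'
from h import *
i=camera_info("wrist"); p,d=capture("wrist"); C=cloud(i,d);Z=C[...,2]
m=(abs(Z-82)<5)&(abs(C[...,0]-578)<45)&(abs(C[...,1]-28)<30)
w=plane(i,rect(m),82)[:,:2].astype(np.float32);print(np.median(Z[m]),cv2.minAreaRect(w))
go([419.7,-362.7,185],np.radians(78.8))
E
```

```text
time_s: 46.2
eef_pos: [578.1, 28.8, 339.6]
ee_rot: [-0.0, 0.773, 0.635, -0.0]
force: [-0.0, -0.2, -0.2]
grip_width: 0.798
grip_force: 0.0
81.72811855266926 ((579.1361083984375, 28.55945587158203), (36.23902893066406, 45.1851692199707), 78.7641372680664)
now [578.   28.8 338.9] yaw 78.77 shift [-4.148 -0.791 -0.009] turn [-0.003  0.    -0.001] t 46.25
```

```bash
python3 -m crank '[[-0.25,-0.05,0,0,0,0,0.2],[-0.5,-0.1,0,0,0,0,0.2],[-0.83,-0.158,0,0,0,0,0.2]]' >/dev/null
python3 -m crank '[[-0.25,-0.05,0,0,0,0,0.2],[-0.5,-0.1,0,0,0,0,0.2],[-0.83,-0.158,0,0,0,0,0.2]]' >/dev/null
python3 -m crank '[[-0.25,-0.05,0,0,0,0,0.2],[-0.5,-0.1,0,0,0,0,0.2],[-0.83,-0.158,0,0,0,0,0.2]]' >/dev/null
python3 -m crank '[[-0.25,-0.05,0,0,0,0,0.2],[-0.5,-0.1,0,0,0,0,0.2],[-0.83,-0.158,0,0,0,0,0.2]]' >/dev/null
python3 -m crank '[[-0.25,-0.05,0,0,0,-0.1,0.2],[-0.5,-0.1,0,0,0,-0.25,0.2],[-0.83,-0.158,0,0,0,-0.333,0.2],[-0.83,-0.158,0,0,0,-0.333,0.2],[-0.83,-0.158,0,0,0,-0.333,0.2]]' >/dev/null
python3 -m crank '[[0,0,0.25,0,0,0,0.2],[0,0,0.5,0,0,0,0.2],[0,0,0.75,0,0,0,0.2],[0,0,0.8,0,0,0,0.2],[0,0,0.8,0,0,0,0.2],[0,0,0.8,0,0,0,0.2]]'
python3 - <<'E'
from h import *
i=camera_info("wrist"); p,d=capture("wrist"); C=cloud(i,d);Z=C[...,2]
m=(abs(Z-74)<4)&(abs(C[...,0]-419)<30)&(abs(C[...,1]+362)<25)
r=cv2.minAreaRect(plane(i,rect(m),74)[:,:2].astype(np.float32));print(np.median(Z[m]),r)
go([419.5,-362.7,76.9],np.radians(93.8))
E
```

```text
time_s: 48.55
eef_pos: [420.3, -362.8, 261.3]
ee_rot: [0.001, 0.683, 0.73, -0.0]
force: [0.5, 0.4, 0.4]
grip_width: 0.8
grip_force: 0.0
73.70662373256962 ((419.51971435546875, -362.32305908203125), (44.745849609375, 37.145694732666016), 3.7185895442962646)
now [ 420.3 -362.9  261.5] yaw 93.77 shift [ 0.003 -0.008  0.296] turn [ 0.001  0.002 -0.001] t 48.6
```

```bash
python3 -m crank '[[0.003,-0.007,0.15,0,0,0,0.2],[0.003,-0.007,0.26,0,0,0,0.2],[0.003,-0.007,0.29,0,0,0,0.2],[0.003,-0.007,0.29,0,0,0,0.2],[0.003,-0.007,0.29,0,0,0,0.2]]' 40
python3 -m crank '[[0,0,0,0,0,0,0.6],[0,0,0,0,0,0,0.7],[0,0,0,0,0,0,0.7],[0,0,0,0,0,0,0.7],[0,0,0,0,0,0,0.7],[0,0,0,0,0,0,0.7]]' 40
python3 -m crank '[[0,0,-0.03,0,0,0,0.7],[0,0,-0.1,0,0,0,0.7],[0,0,-0.25,0,0,0,0.7],[0,0,-0.5,0,0,0,0.7],[0,0,-0.75,0,0,0,0.7],[0,0,-1,0,0,0,0.7],[0,0,-1,0,0,0,0.7]]' >/dev/null
python3 -m crank '[[0,0,-0.05,0,0,0.1,0.7],[0,0,-0.1,0,0,0.25,0.7],[0,0,-0.1,0,0,0.335,0.7],[0,0,-0.1,0,0,0.335,0.7],[0,0,-0.1,0,0,0.335,0.7]]'
python3 -c "
from h import *
go([560.4,-60.1,185],np.radians(78.8))"
```

```text
time_s: 49.1
eef_pos: [419.3, -362.8, 231.8]
ee_rot: [0.0, 0.684, 0.73, -0.0]
force: [0.2, 0.2, 0.9]
grip_width: 0.798
grip_force: 0.0
time_s: 49.7
eef_pos: [419.3, -362.9, 231.9]
ee_rot: [0.001, 0.684, 0.73, -0.0]
force: [-1.0, 0.6, 5.4]
grip_width: 0.516
grip_force: 41.9
time_s: 50.9
eef_pos: [419.1, -362.6, 340.2]
ee_rot: [-0.001, 0.773, 0.635, 0.0]
force: [0.2, -0.1, -2.6]
grip_width: 0.512
grip_force: 41.3
now [ 419.1 -362.6  340.2] yaw 78.79 shift [3.242 0.798 0.005] turn [-0.002 -0.001 -0.   ] t 50.9
```

```bash
python3 -m crank '[[0.2,0.05,0,0,0,0,0.7],[0.5,0.123,0,0,0,0,0.7],[0.81,0.2,0,0,0,0,0.7]]' >/dev/null
python3 -m crank '[[0.3,0.074,0,0,0,0,0.7],[0.6,0.148,0,0,0,0,0.7],[0.81,0.2,0,0,0,0,0.7]]' >/dev/null
python3 -m crank '[[0.3,0.074,0,0,0,0,0.7],[0.6,0.148,0,0,0,0,0.7],[0.81,0.2,0,0,0,0,0.7]]' >/dev/null
python3 -m crank '[[0.3,0.074,0,0,0,0,0.7],[0.6,0.148,0,0,0,0,0.7],[0.81,0.2,0,0,0,0,0.7],[0.81,0.2,0,0,0,0,0.7],[0.81,0.2,0,0,0,0,0.7],[0.81,0.2,0,0,0,0,0.7]]'
python3 -c "
from h import *
go([560.4,-60.1,95],np.radians(78.8))"
```

```text
time_s: 52.4
eef_pos: [561.0, -61.4, 340.9]
ee_rot: [-0.0, 0.773, 0.634, -0.0]
force: [0.7, 0.1, -2.3]
grip_width: 0.513
grip_force: 41.4
now [561.  -61.4 340.9] yaw 78.67 shift [ 0.012 -0.008  0.909] turn [-0.001  0.    -0.003] t 52.4
```

```bash
python3 -m crank '[[0.008,-0.007,0.2,0,0,-0.003,0.7],[0.008,-0.007,0.45,0,0,-0.003,0.7],[0.008,-0.007,0.7,0,0,-0.003,0.7],[0.008,-0.007,0.86,0,0,-0.003,0.7],[0.008,-0.007,0.9,0,0,-0.003,0.7],[0.008,-0.007,0.9,0,0,-0.003,0.7],[0.008,-0.007,0.9,0,0,-0.003,0.7]]'
python3 -m crank '[[0,0,0.03,0,0,0,0.7],[0,0,0.06,0,0,0,0.7],[0,0,0.08,0,0,0,0.7],[0,0,0.085,0,0,0,0.7],[0,0,0.085,0,0,0,0.7],[0,0,0.085,0,0,0,0.7]]'
python3 -c "
from h import *
go([560.4,-60,84.9],np.radians(78.8))"
```

```text
time_s: 53.1
eef_pos: [560.9, -60.2, 252.2]
ee_rot: [0.001, 0.773, 0.635, 0.0]
force: [0.2, -0.1, -2.6]
grip_width: 0.512
grip_force: 41.4
time_s: 53.7
eef_pos: [560.7, -59.7, 242.8]
ee_rot: [0.0, 0.773, 0.635, 0.0]
force: [0.4, -1.1, -1.9]
grip_width: 0.51
grip_force: 41.4
now [560.7 -59.7 242.8] yaw 78.82 shift [-0.003 -0.003  0.029] turn [0. 0. 0.] t 53.7
```

```bash
python3 -m crank '[[-0.003,-0.003,0.01,0,0,0,0.7],[-0.003,-0.003,0.02,0,0,0,0.7],[-0.003,-0.003,0.028,0,0,0,0.7],[-0.003,-0.003,0.03,0,0,0,0.7],[-0.003,-0.003,0.03,0,0,0,0.7]]'
python3 -m crank '[[0,0,0.003,0,0,0,0.7],[0,0,0.005,0,0,0,0.7],[0,0,0.005,0,0,0,0.7]]'
```

```text
time_s: 54.2
eef_pos: [560.3, -60.0, 239.9]
ee_rot: [0.0, 0.773, 0.635, 0.0]
force: [-1.1, 0.9, 1.2]
grip_width: 0.515
grip_force: 41.8
time_s: 54.5
eef_pos: [560.3, -59.9, 239.9]
ee_rot: [0.0, 0.773, 0.635, 0.0]
force: [-2.9, 1.2, 6.1]
grip_width: 0.517
grip_force: 42.5
```

Seated. I'll release, retreat and check everything.

```bash
python3 -m crank '[[0,0,0,0,0,0,0.4],[0,0,0,0,0,0,0.2],[0,0,0,0,0,0,0.2],[0,0,0,0,0,0,0.2],[0,0,-0.15,0,0,0,0.2],[0,0,-0.4,0,0,0,0.2],[0,0,-0.8,0,0,0,0.2],[0,0,-1,0,0,0,0.2],[0,0,-1,0,0,0,0.2]]' >/dev/null
python3 -m crank '[[-0.1,0,-0.3,0,0,0,0],[-0.3,0,-0.6,0,0,0,0],[-0.3,0,-0.65,0,0,0,0],[-0.3,0,-0.65,0,0,0,0],[-0.3,0,-0.65,0,0,0,0]]'
python3 - <<'E'
from h import *
i=camera_info("wrist"); p,d=capture("wrist"); C=cloud(i,d);Z=C[...,2]
cv2.imwrite("pics/w9.png",p[:,:,::-1])
for n,c,z in (("dark",(578,28),82),("white",(560.5,-60),82),("new",(569.3,-16),62)):
    m=(abs(Z-z)<4)&(np.hypot(C[...,0]-c[0],(C[...,1]-c[1])*(1 if z==82 else 2))<55)&(abs(C[...,1]-c[1])<(30 if z==82 else 26))
    r=cv2.minAreaRect(plane(i,rect(m),z)[:,:2].astype(np.float32));print(n,np.median(Z[m]),r)
p,d=capture("side");cv2.imwrite("pics/side9.png",p[:,:,::-1])
E
```

```text
time_s: 55.9
eef_pos: [554.5, -89.0, 402.4]
ee_rot: [-0.001, 0.773, 0.635, -0.001]
force: [0.6, 0.1, -0.1]
grip_width: 0.997
grip_force: 0.0
dark 81.79814251728874 ((578.7906494140625, 26.80573081970215), (35.14845657348633, 44.76626968383789), 78.7932357788086)
white 81.74505130054592 ((561.1934814453125, -60.50322341918945), (35.25178527832031, 44.835018157958984), 78.8374252319336)
new 61.85142153561287 ((569.3383178710938, -16.236698150634766), (35.579139709472656, 89.5599136352539), 78.83187103271484)
```

View pics/w9.png

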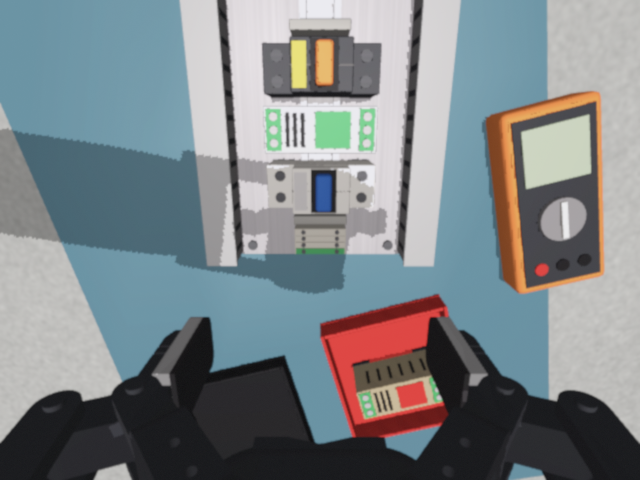

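View pics/side9.png

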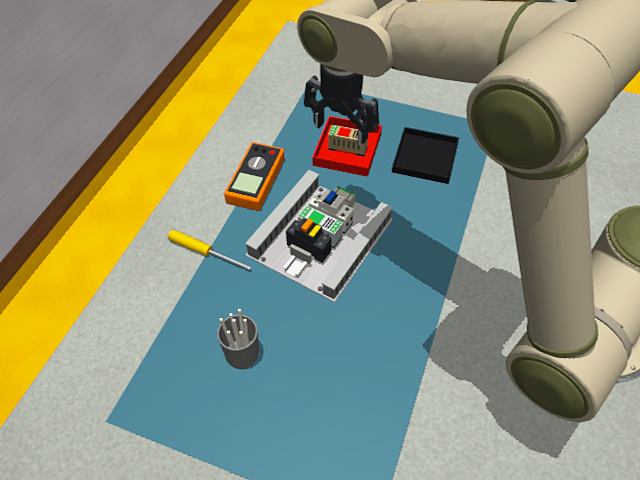

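Both views show the three devices on the rail at the right heights (noses at z 82, supply top at z 62) and within about 1.5 mm of their places. The old supply stands upright in the bin, the tray is empty, and the cup, meter and screwdriver haven't moved.

```bash
python3 -c "
from rig import ticket
print(ticket.finish_job())"
```

```text
the job is handed in; nothing more can be done
None
```

The job is done and handed in at about 56 s: the new supply is seated in the middle place, both breakers are back where they stood (within about 1.5 mm), and the failed supply stands in the red bin.

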